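Slide the tall flask under the drinks machine's spout and start the large pour

TASK

Fill the open flask at the drinks machine: push it across the counter with the fingertips low down on its body so that it slides upright, without tipping, until its mouth is centred under the spout, and let go of it. Then press the larger of the two buttons on top of the machine right down and leave it. Never lift or pinch the flask, do not press any button before the flask is in place, do not press the smaller button, and leave everything else on the counter where it stands.

Things in the scene. Friction and masses are not known exactly. Their poses are not given: they have to be found in the camera images.
- flask: the open vacuum flask to be filled: a plain steel cylinder 66 mm in diameter up to 178 mm, then a shoulder and a 47 mm neck with an open 38 mm mouth at 225 mm; black rubber band around the foot; no cup or lid on it; 0.3 to 0.55 kg, loose, standing on the counter. Origin: centre of its underside, z up its axis. It is round, its yaw means nothing. Pushed above about 50 mm from the counter it may tip.
- spout (a point): lower tip of the drinks machine's small round steel spout, 241 mm above the counter (16 mm over the flask's mouth), under the middle of the overhanging head; directly above the origin of machine, same axes.
- machine: black drinks machine fixed to the bare counter, 200 mm wide (y). Origin: on the counter under the spout; -x points out of its open front, z up. Column face at x = +35 mm: the centred flask has 2 mm behind it and may touch. Head: x from -45 mm to the column, 168 mm wide, 258 to 320 mm high. Fork feet at y = -90 and +90 mm, 20 mm wide, 18 mm high, end at x = -23 mm.
- big_button_top (a point): centre of the top of the larger button, a round steel push button 32 mm in diameter in a grey ring on the flat top of the machine's head, pressed straight down; 6 mm of travel, springs back, about 5 N to push fully down.
- big_button (a joint): travel of the larger button in m: 0 released, 0.006 fully pressed.
- small_button_top (a point): centre of the top of the smaller button, 18 mm in diameter, 85 mm beside the larger one; not to be pressed.
- small_button (a joint): travel of the smaller button in m: 0 released, 0.006 fully pressed.
- shut_flask: bystander: a like flask with its steel cup screwed on, 66 mm in diameter, 250 mm high, 0.75 kg; origin: centre of its underside.
- flask_cup: bystander: the flask's loose steel cup, 60 mm in diameter, 58 mm high, mouth up; origin: centre of its underside.
- mill: bystander: dark wooden pepper mill, 56 mm foot, 200 mm high; origin: centre of its underside.
- jar_a: bystander: clear spice jar with a red cap, 72 mm in diameter, 131 mm high; origin: centre of its underside.
- jar_b: bystander: another such spice jar; origin: centre of its underside.
- meal_a: bystander: packed black meal tray with a clear lid, 172 x 134 mm, 67 mm high; origin: centre of its underside.
- meal_b: bystander: another such meal tray; origin: centre of its underside.
- drip_tray: bystander: the machine's drip tray with grid, 110 x 145 mm, 23 mm high; origin: centre of its underside.
Mind the look-alikes: they are no part of the job. Leave any red or yellow look-alike of the flask alone.

How it is judged (in metres and radians):
On the way, in this order (a step that is already met when the one before it is completed fails the run):
1. the flask has been slid under the spout and let go, upright and still (horizontal distance between flask and spout below 0.015 m and angle between flask's own z axis and vertical below 0.06 rad and linear speed of flask below 0.02 m/s and contact force between the fingers and flask below 0.1 N), for 0.2 s.
2. the larger button is pressed right down, the flask under the spout (value of joint big_button above 0.0045 m and horizontal distance between flask and spout below 0.015 m), for 0.03 s.
At the end, for the whole second after the job is handed in: The open flask stands upright and still on the counter with its axis within 15 mm of the spout's, and both buttons are released, after the larger one was pressed at least 4.5 mm down (horizontal distance between flask and spout below 0.015 m and angle between flask's own z axis and vertical below 0.06 rad and linear speed of flask below 0.02 m/s and height (world z) of flask below 0.005 m and value of joint each of big_button, small_button below 0.0015 m); the robot touches nothing.
It fails at once if the flask is tipped by more than 0.25 rad, or lifted off the counter by more than 12 mm (angle between flask's own z axis and vertical above 0.25 rad or height (world z) of flask above 0.012 m).
It fails at once if the flask is pinched between the fingers, or touched by them high up (grasp point over 0.12 m above the counter) instead of low on its body (contact force between the fingers and flask above 0.5 N and (horizontal distance between the grasp point and flask below 0.018 m or height (world z) of the grasp point above 0.12 m)).
It fails at once if the larger button is pressed while the flask is not under the spout (value of joint big_button above 0.003 m and horizontal distance between flask and spout above 0.018 m).
It fails at once if the smaller button is pressed (value of joint small_button above 0.003 m).
It fails at once if a bystander is moved by more than 20 mm (distance of any of shut_flask, flask_cup, mill, jar_a, jar_b, meal_a, meal_b, drip_tray from where it was at the start of the episode above 0.02 m).
It also fails if it takes over 67 s, if anything falls off the work surface, if the arm or the gripper's body presses on something with over 40 N, if the wrist force passes 120 N, or if a joint passes its speed limit or range.

ROBOT

A 6-joint arm with a two-finger parallel gripper is mounted at the origin on the work surface. World frame = base frame: x ahead of the robot, y to its left, z up, the work surface at z = 0. Lengths are in m, angles in degrees, forces in N, time in s.
With the tool pointing down it reaches from about 0.25 to 0.725 m from the base axis. Payload 9.7 kg.
Tool frame: the origin (TCP) lies at the very end of the fingers, on their centre line; the grasp point (between the pads) lies grasp_offset behind it (grasp_offset is the distance from the TCP to the grasp point, in m); z points along the fingers, y is the line along which they close (so a half turn about z gives the same grasp; the last joint's range is limited). The gripper opens to 85 mm and grips with 20 to 120 N. Pads are 22 mm wide; open, the fingers measure 114 mm over their backs; the gripper's body (76 mm by 85 mm) begins 54 mm behind the grasp point. The pads swing forward as they close: fully open they stand 13 mm farther back than shut.
Start: joints at [-66.635, 4.979, 10.078, 95.1, 0, 90], TCP at [0.218, -0.505, 0.231] pointing down, gripper open.
Joint ranges: [-179.16, 179.16], [-48.56, 103.87], [-65.8, 70.77], [-126.05, 130.52], [-82.76, 87.17], [-180, 180]. Speed limits (degrees/s): [127.2, 127.2, 147.25, 180, 180, 180].

INTERFACE

Orientations are given as [roll, pitch, yaw] about the fixed x, y, z axes, in that order (R = Rz(yaw) Ry(pitch) Rx(roll)).
In Python, from workcell import get_obs, camera, calibration, job_done, recognise, cut_out, mark_of, grasp_offset gives the robot as it stands.
- The arm moves only by the tool servo_tool, never from a script. Its argument "moves" is a list of rows, each a list of 3 entries, a list of its own where there are three numbers: the turn, a rotation vector about the tool's x, y, z in degrees, then the shift along the tool's x, y, z in m, then the opening in per cent of the stroke, from 0 (shut) to 100 (fully open). In form: [[[ax, ay, az], [x, y, z], claw], ...]. A call has 1 to 12 rows; each row shifts and turns the commanded pose from where the row before left it, along the tool's axes as they then stand; what a row does not reach is not made up. A row lasts 1/10 s, in which the tool goes at most 50 mm and 8.59 degrees, less where a joint would pass 70% of its speed; a pose out of reach is approached as far as the arm can. A call is refused whole if a number of a shift passes 0.05 or a number of a turn 8.59, either way. A call with a gripper value outside its range is refused whole. The fingers move at their own pace and stop on an object; "force" is the grip in N (left out, the last holds). Time passes only in rows, so rows that do not move let the fingers close. It gives the time, the measured TCP pose, the force, the opening and the grip force at its end, in the units of the state.
- get_obs(): the state, without advancing time (a new reading comes with each control period).
- camera(name): name is "scene" or "top" or "wrist"; returns (picture, depth): 480x640x3 uint8, red, green, blue; 480x640 float32, m along the optical axis (not along the pixel's ray), 0 where there is no reading.
- calibration(name): a dict with "camera_matrix" (3x3 intrinsics, pixels), "R" (3x3) and "t" (3): a world point X has camera coordinates R X + t. Camera axes: x right, y down, z forward; pixel columns grow to the right and rows downward; lengths in m; the calibration is good to about 2 mm. A picture is of the moment at which its call begins: read the wrist's pose just before it. calibration takes no time and is no camera call; for the wrist camera it gives the pose at the moment of the call.
- job_done(): hands the job in; it is judged then, once.
Trained networks look in the newest picture that a camera, given by its name, has taken for a name from the list of things; names that differ only in an ending like _2 or _b are one class to them, and where a whole thing is asked for, a point or a joint stands for the part that bears it (a point fixed in the world has none). Each returns a list of dicts, best first, with "score" (0 to 1); they miss things now and then, are a little off and sometimes report something else, mostly with a low value. They report only what shows in the picture. A call takes as long as a camera call. They do not tell look-alikes from the thing itself.
- recognise(name, camera): "xyz" ([x, y, z] in m, in the coordinates of the camera as it stood for that picture, good to about 4 mm: the middle of the surface that is visible of it).
- cut_out(name, camera): "mask" (480x640 bool, what is visible of it).
- mark_of(name, camera): "xyz" ([x, y, z] in m, in the coordinates of the camera as it stood for that picture, good to about 4 mm: a listed point, or the origin of a listed thing).
The state is a dict: "time": time; "q": joint angles; "qd": joint speeds; "joint_efforts": joint torques, N m; "ee_pos": TCP position; "tcp_rot": TCP orientation; "wrist_force": force on the tool from outside, world axes, zero at the start; "torque": the same for the moment, N m; "opening": finger opening in m; "grasp_force": force on a finger pad.
Only numpy, scipy, OpenCV 4.12 (cv2) and the standard library are available. Lean on these libraries where they do the work, as an engineer would, in place of code of your own. Each camera call takes 0.05 s, during which the arm holds its last target. There are 200 camera calls.

## Working session

There is one attempt and no reset: what is moved stays moved. The work goes in short steps, Python scripts to look and compute and a tool call to move; the robot and the scene stay as the last step left them, time stands still between calls to the robot, and variables do not carry over. Pictures are saved under pics/ and viewed, at most 10 in all, crops included, and the job is handed in when it is done.

Besides the shell and the picture viewer there is one more tool, called as name(argument=value, ...) on one line, values as JSON. servo_tool: Moves the arm, as the interface text tells. Its arguments: {"type":"object","properties":{"moves":{"type":"array"},"force":{"type":"number"}},"required":["moves"]}

```bash
mkdir -p pics; ls; cat > h.py <<'E'
import numpy as np, cv2
from workcell import *
def world(cam,p,c=None):
    c=c or calibration(cam); return np.array(c["R"]).T@(np.array(p)-np.array(c["t"]))
def cloud(cam,d):
    c=calibration(cam);K=np.array(c["camera_matrix"]);v,u=np.mgrid[:480,:640]
    P=np.stack([(u-K[0,2])/K[0,0]*d,(v-K[1,2])/K[1,1]*d,d],-1)
    return (P-np.array(c["t"]))@np.array(c["R"])
def save(n,im): cv2.imwrite("pics/"+n,im[...,::-1])
E
python3 - <<'E'
from h import *
o=get_obs();print(o["time"],o["ee_pos"],o["tcp_rot"],o["opening"],grasp_offset)
for cam in("scene","top"):
    im,d=camera(cam);save(cam+"0.png",im);P=cloud(cam,d);np.savez(cam+"0.npz",im=im,d=d,P=P)
    for n in("flask","spout","machine","big_button_top","small_button_top","shut_flask","flask_cup","mill","jar_a","meal_a","drip_tray"):
        for r in mark_of(n,cam)[:3]:
            print(cam,n,round(r["score"],2),world(cam,r["xyz"]).round(3))
E
```

```text
pics
0.0 [ 0.21802454 -0.50468558  0.23059746] [-1.79924537e+02 -5.73575909e-04  2.33646798e+01] 0.08546562767525247 0.0187
scene flask 0.97 [ 0.606 -0.134 -0.006]
scene flask 0.88 [0.453 0.007 0.003]
scene flask 0.78 [ 0.518 -0.229 -0.001]
scene spout 0.5 [ 0.707 -0.117  0.001]
scene machine 0.39 [ 0.81   0.099 -0.   ]
scene big_button_top 0.57 [0.504 0.202 0.342]
scene small_button_top 0.41 [0.587 0.201 0.342]
scene shut_flask 0.75 [ 0.46  -0.116  0.001]
scene flask_cup 0.57 [ 0.708 -0.114  0.001]
scene flask_cup 0.54 [ 0.607 -0.136 -0.001]
scene mill 0.56 [ 0.809 -0.134  0.002]
scene jar_a 0.64 [ 0.807 -0.025  0.   ]
scene jar_a 0.57 [0.813 0.098 0.002]
scene jar_a 0.32 [ 0.462 -0.114  0.001]
scene meal_a 0.68 [ 0.41  -0.46   0.001]
scene meal_a 0.65 [ 0.708 -0.352  0.002]
scene drip_tray 0.93 [ 0.78   0.23  -0.001]
top flask 0.95 [ 0.43  -0.3   -0.001]
top flask 0.87 [ 0.516 -0.229 -0.001]
top flask 0.6 [ 0.45   0.003 -0.004]
top big_button_top 0.51 [0.583 0.196 0.343]
top big_button_top 0.44 [0.5   0.2   0.342]
top small_button_top 0.47 [0.583 0.197 0.346]
top shut_flask 0.63 [ 0.458 -0.112 -0.002]
top flask_cup 0.69 [ 0.704 -0.116 -0.002]
top mill 0.77 [ 0.81  -0.134  0.003]
top jar_a 0.78 [ 0.806  0.097 -0.003]
top jar_a 0.55 [ 0.802 -0.021  0.001]
top meal_a 0.82 [ 0.699 -0.354  0.001]
top meal_a 0.73 [ 0.402 -0.459  0.004]
top drip_tray 0.83 [ 0.771  0.229 -0.   ]
top drip_tray 0.48 [ 0.402 -0.457  0.002]
top drip_tray 0.18 [ 0.601 -0.133 -0.002]
```

View pics/scene0.png

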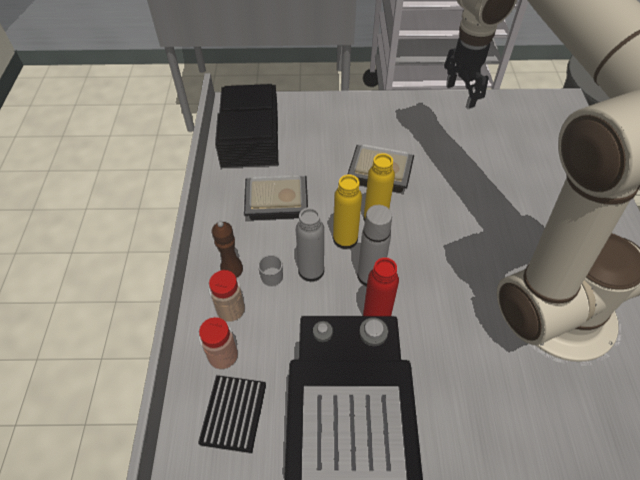

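View pics/top0.png

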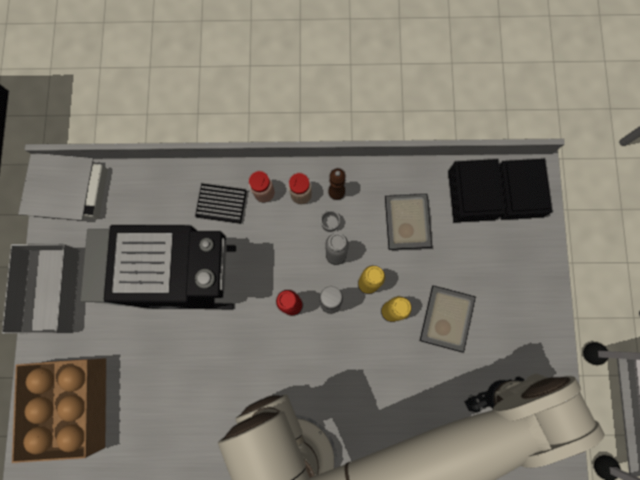

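The scene view shows these flask-like objects:
- Open steel at (310,245), world (0.606,-0.135).
- Capped steel at (376,245).
- Yellow at (347,212) and (380,185).
- Red at (381,290).

The target is the open steel one, with its neck and mouth visible and no cup. The machine faces -y, and the big button is at (374,330). Next I'll measure both and confirm with a crop.

```bash
python3 - <<'E'
from h import *
S=np.load("scene0.npz");T=np.load("top0.npz")
save("crop.png",cv2.resize(S["im"][190:400,200:440],None,fx=3.3,fy=2.8,interpolation=cv2.INTER_CUBIC))
for n,Z in(("scene",S),("top",T)):
    P=Z["P"].reshape(-1,3)
    h=P[(abs(P[:,2]-.32)<.006)&(abs(P[:,0]-.545)<.15)&(P[:,1]>.05)&(P[:,1]<.5)]
    if len(h):
        r=cv2.minAreaRect((h[:,:2]*1000).astype(np.float32));print(n,"head top",len(h),r,cv2.boxPoints(r).round(0).tolist(),np.median(h[:,2]))
        for x in (.5,.53,.56,.59): 
            s=h[abs(h[:,0]-x)<.01]; print(x,np.percentile(s[:,1],[0,1,3,50,100]).round(4))
        for y in (.18,.2,.22,.24):
            s=h[abs(h[:,1]-y)<.008]; print(y, np.percentile(s[:,0],[0,1,99,100]).round(4) if len(s) else 0)
    b=P[(P[:,2]>.33)&(P[:,2]<.37)&(abs(P[:,1]-.2)<.05)&(abs(P[:,0]-.545)<.1)]
    for lo,hi in((.47,.545),(.56,.62)):
        s=b[(b[:,0]>lo)&(b[:,0]<hi)];print("btn",len(s),s.mean(0).round(4),s.min(0).round(3),s.max(0).round(3))
    f=P[(np.hypot(P[:,0]-.606,P[:,1]+.135)<.06)&(P[:,2]>.01)&(P[:,2]<.24)]
    f1=f[(f[:,2]>.05)&(f[:,2]<.165)]
    from scipy.optimize import least_squares
    if len(f1)>10:
        g=least_squares(lambda c:np.hypot(f1[:,0]-c[0],f1[:,1]-c[1])-.033,[.606,-.135],loss="soft_l1",f_scale=.002);print("body",len(f1),g.x.round(4))
    m=f[f[:,2]>.215]
    if len(m): print("mouth",len(m),m.min(0).round(4),m.max(0).round(4),((m.min(0)+m.max(0))/2).round(4))
    lo=P[(P[:,2]>.008)&(P[:,2]<.03)&(P[:,1]<.23)&(P[:,1]>.1)&(P[:,0]>.42)&(P[:,0]<.68)]
    for a,b2 in((.42,.5),(.6,.68)):
        s=lo[(lo[:,0]>a)&(lo[:,0]<b2)]
        if len(s):print("fork",len(s),s.min(0).round(3),s.max(0).round(3))
for n,c in(("shut",(.46,-.115)),("red",(.452,.006)),("cup",(.707,-.115)),("yel",(.517,-.229)),("jar",(.806,-.023))):
    for Z in(S,T):
        P=Z["P"].reshape(-1,3);s=P[(np.hypot(P[:,0]-c[0],P[:,1]-c[1])<.06)&(P[:,2]>.03)]
        print(n,s.min(0).round(3),s.max(0).round(3))
E
```

```text
scene head top 18571 ((541.8740234375, 295.31646728515625), (262.7467346191406, 197.2786102294922), 89.3841323852539) [[442.0, 165.0], [639.0, 163.0], [642.0, 426.0], [445.0, 428.0]] 0.31940212130279
0.5 [0.1654 0.1696 0.2241 0.3346 0.4267]
0.53 [0.165  0.169  0.1766 0.3163 0.4268]
0.56 [0.1638 0.1685 0.1759 0.3155 0.4266]
0.59 [0.1642 0.1686 0.1747 0.3285 0.4261]
0.18 [0.4558 0.4572 0.6222 0.6223]
0.2 [0.4562 0.4572 0.6221 0.6238]
0.22 [0.4566 0.4587 0.6218 0.6236]
0.24 [0.4469 0.4567 0.6314 0.638 ]
btn 557 [0.5003 0.2032 0.3368] [0.477 0.177 0.33 ] [0.523 0.224 0.346]
btn 275 [0.5848 0.2013 0.3352] [0.568 0.183 0.33 ] [0.6   0.216 0.345]
body 744 [ 0.609  -0.1309]
mouth 281 [ 0.5869 -0.1541  0.215 ] [ 0.6313 -0.1049  0.2288] [ 0.6091 -0.1295  0.2219]
top head top 7487 ((537.7951049804688, 304.39910888671875), (294.2810974121094, 198.28114318847656), 89.38545227050781) [[437.0, 158.0], [635.0, 156.0], [639.0, 450.0], [440.0, 453.0]] 0.3191925384550817
0.5 [0.1616 0.164  0.1688 0.3294 0.4517]
0.53 [0.1587 0.1634 0.1682 0.3044 0.4517]
0.56 [0.1569 0.1635 0.1688 0.3052 0.4513]
0.59 [0.
[... 316 characters left out ...]
ody 120 [ 0.6059 -0.1336]
mouth 196 [ 0.5818 -0.1573  0.2153] [ 0.628  -0.1111  0.2341] [ 0.6049 -0.1342  0.2247]
fork 119 [0.421 0.101 0.008] [0.485 0.23  0.028]
fork 73 [0.606 0.1   0.008] [0.663 0.205 0.025]
shut [ 0.428 -0.142  0.03 ] [ 0.492 -0.077  0.254]
shut [ 0.423 -0.148  0.039] [ 0.482 -0.083  0.258]
red [ 0.421 -0.018  0.031] [0.486 0.04  0.229]
red [ 0.417 -0.03   0.04 ] [0.481 0.036 0.232]
cup [ 0.679 -0.145  0.03 ] [ 0.737 -0.081  0.064]
cup [ 0.675 -0.143  0.03 ] [ 0.733 -0.088  0.068]
yel [ 0.485 -0.253  0.03 ] [ 0.551 -0.193  0.23 ]
yel [ 0.481 -0.265  0.032] [ 0.546 -0.199  0.234]
jar [ 0.768 -0.05   0.03 ] [0.839 0.017 0.138]
jar [ 0.764 -0.061  0.031] [0.832 0.01  0.14 ]
```

View pics/crop.png

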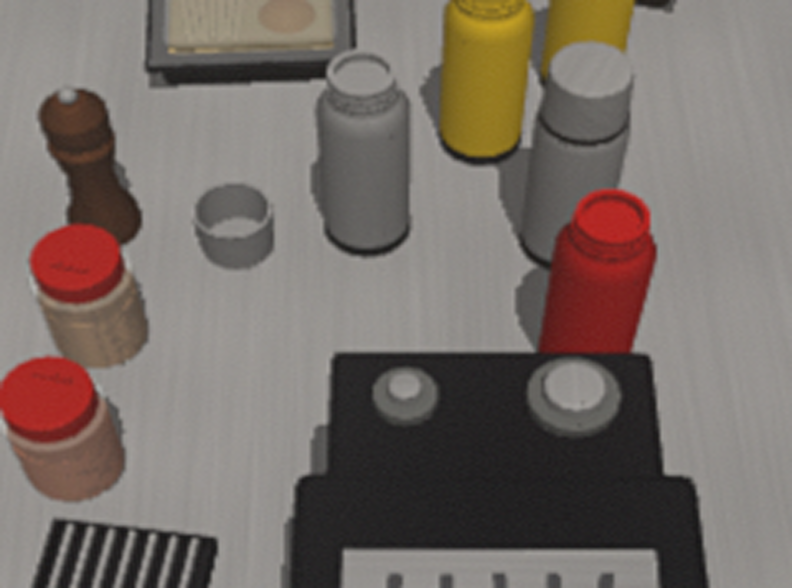

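The crop confirms it: the open-mouthed steel flask is the target. The red and yellow ones and the capped one stay out of it. Averaged over both cameras, the flask is at about (0.607,-0.132) and the spout at about (0.538,0.208). I'll push with the fingers half open as a cradle and the tool tilted back.

servo_tool(moves=[[[0,0,0],[0,0,-0.04],45],[[0,0,0],[0,0,-0.04],45],[[0,0,0],[0.049,-0.01,0],45],[[0,0,0],[0.049,-0.01,0],45],[[0,0,0],[0.049,-0.01,0],45],[[0,0,0],[0.049,-0.01,0],45],[[0,0,0],[0.049,-0.01,0],45],[[0,0,0],[0.049,-0.01,0],45],[[0,0,0],[0.049,-0.01,0],45],[[0,0,0],[0.049,-0.01,0],45],[[0,0,0],[0.049,-0.01,0],45],[[0,0,0],[0.047,-0.01,0],45]])

```text
time: 2.4
ee_pos: [0.6279, -0.218, 0.3113]
tcp_rot: [180.0, -0.0, 23.4]
wrist_force: [1.4, -0.5, 0.4]
opening: 0.0383
grasp_force: 0.0
```

servo_tool(moves=[[[0,0,-8],[0,0,0],45],[[0,0,-8],[0,0,0],45],[[0,0,-8],[0,0,0],45],[[0,0,-8],[0,0,0],45],[[0,0,-8],[0,0,0],45],[[0,0,-8],[0,0,0],45],[[0,0,-8],[0,0,0],45],[[0,0,-8],[0,0,0],45],[[0,0,-8],[0,0,0],45],[[0,0,-6],[0,0,0],45]])

```text
time: 3.4
ee_pos: [0.6264, -0.2196, 0.3112]
tcp_rot: [-180.0, -0.0, 101.7]
wrist_force: [1.3, -0.9, -0.0]
opening: 0.0386
grasp_force: 0.0
```

servo_tool(moves=[[[0,7,0],[0,0,0],45],[[0,7,0],[0,0,0],45],[[0,7,0],[0,0,0],45],[[0,7,0],[0,0,0],45],[[0,7,0],[0,0,0],45],[[0,0,0],[0,0,0],45]])

```text
time: 4.0
ee_pos: [0.6379, -0.2089, 0.2671]
tcp_rot: [177.3, -32.4, 101.1]
wrist_force: [0.5, -0.8, -0.9]
opening: 0.0384
grasp_force: 0.0
```

```bash
python3 - <<'E'
from h import *
o=get_obs();print(o["time"],o["ee_pos"],o["tcp_rot"],o["q"],o["opening"],o["wrist_force"])
im,d=camera("scene");save("s1.png",im)
w,dw=camera("wrist");save("w1.png",w)
c=calibration("wrist");print("wrist cam pos",-np.array(c["R"]).T@np.array(c["t"]))
P=cloud("wrist",dw).reshape(-1,3)
f=P[(np.hypot(P[:,0]-.606,P[:,1]+.135)<.06)&(P[:,2]>.05)&(P[:,2]<.165)]
print(len(f))
E
```

```text
4.0 [ 0.63789669 -0.20886101  0.2670539 ] [177.29962263 -32.39476604 101.10944386] [-28.90145466  50.17857155  70.49082423 130.37204198  26.11520162
  46.07574001] 0.03837601560087799 [ 0.50538911 -0.7783459  -0.85286517]
wrist cam pos [ 0.63146958 -0.22322439  0.43268917]
2019
```

View pics/s1.png

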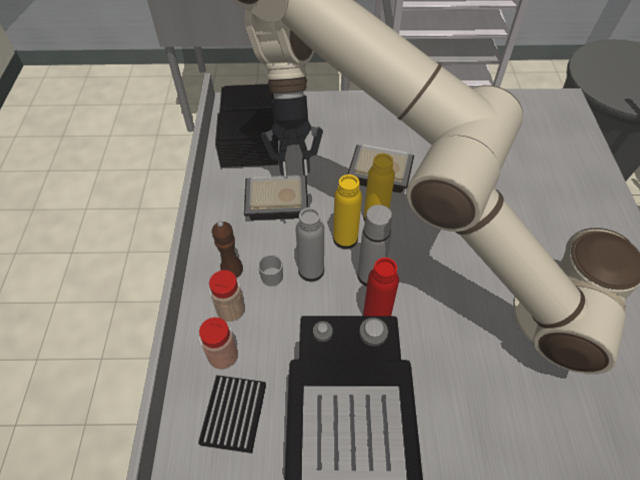

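servo_tool(moves=[[[0,0,0],[-0.016,-0.003,0.025],45],[[0,0,0],[-0.016,-0.003,0.025],45],[[0,0,0],[-0.016,-0.003,0.025],45],[[0,0,0],[-0.016,-0.003,0.025],45],[[0,0,0],[-0.016,-0.003,0.025],45],[[0,0,0],[0,0,0],45]])

```text
time: 4.7
ee_pos: [0.6292, -0.2093, 0.1259]
tcp_rot: [177.0, -31.9, 101.5]
wrist_force: [-0.1, 0.4, -0.5]
opening: 0.0386
grasp_force: 0.0
```

```bash
cat >> h.py <<'E'
from scipy.spatial.transform import Rotation as Ro
from scipy.optimize import least_squares
def st():
    o=get_obs();R=Ro.from_euler("xyz",o["tcp_rot"],degrees=True).as_matrix()
    print("t",round(o["time"],2),"tcp",o["ee_pos"].round(4),"rot",np.round(o["tcp_rot"],1),"q",np.round(o["q"],1),"F",np.round(o["wrist_force"],1));return o,R
def fl(cam,c0,zmin=.06):
    im,d=camera(cam);P=cloud(cam,d).reshape(-1,3)
    f=P[(np.hypot(P[:,0]-c0[0],P[:,1]-c0[1])<.05)&(P[:,2]>zmin)&(P[:,2]<.165)]
    m=P[(np.hypot(P[:,0]-c0[0],P[:,1]-c0[1])<.06)&(P[:,2]>.215)&(P[:,2]<.24)]
    g=least_squares(lambda c:np.hypot(f[:,0]-c[0],f[:,1]-c[1])-.033,c0,loss="soft_l1",f_scale=.002).x if len(f)>30 else None
    print(cam,"body",len(f),g,"mouth",len(m),((m.min(0)+m.max(0))/2).round(4) if len(m) else "")
    return im,g
E
python3 - <<'E'
from h import *
o,R=st();print(R.round(3))
for c in("wrist","scene"):
    im,g=fl(c,[.607,-.132])
    if g is not None: print("in tool axes",(R.T@(np.r_[g,o["ee_pos"][2]]-o["ee_pos"])).round(4))
    if c=="wrist":save("w2.png",im)
E
```

```text
t 4.7 tcp [ 0.6292 -0.2093  0.1259] rot [177.  -31.9 101.5] q [-29.2  39.5  37.6 107.9  25.8  45.6] F [-0.1  0.4 -0.5]
[[-0.169  0.984 -0.054]
 [ 0.832  0.172  0.528]
 [ 0.529  0.044 -0.847]]
wrist body 11012 [ 0.60695969 -0.13199679] mouth 333 [ 0.6119 -0.155   0.2166]
in tool axes [ 0.068  -0.0086  0.042 ]
scene body 673 [ 0.60898423 -0.13095187] mouth 281 [ 0.608  -0.1303  0.2218]
in tool axes [ 0.0686 -0.0064  0.0425]
```

View pics/w2.png

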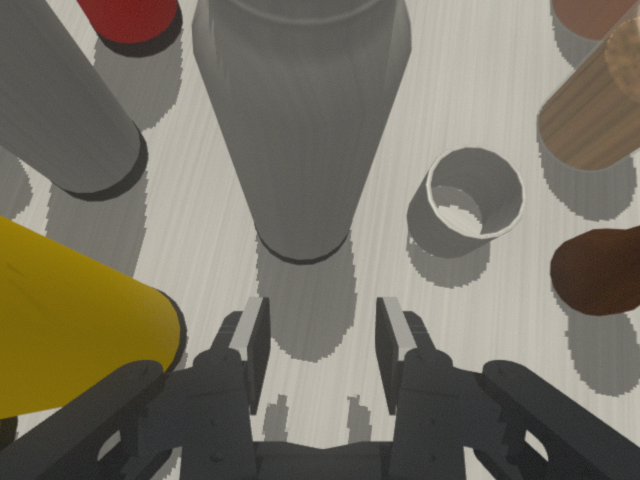

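The wrist view shows the flask centred ahead of the fingers at (305,260), with the cup clear at (465,200) and yellow at the left. I'll tilt further so the camera clears the flask, then go down.

servo_tool(moves=[[[1.5,7,0],[0,0,0],45],[[1.5,7,0],[0,0,0],45],[[0,0,0],[-0.017,-0.002,0.017],45],[[0,0,0],[-0.017,-0.002,0.017],45],[[0,0,0],[-0.017,-0.002,0.017],45],[[0,0,0],[-0.017,-0.002,0.017],45],[[0,0,0],[0,0,0],45]])

```text
time: 5.5
ee_pos: [0.6231, -0.2114, 0.03]
tcp_rot: [179.4, -45.2, 102.0]
wrist_force: [-0.2, 0.3, 0.2]
opening: 0.0385
grasp_force: 0.0
```

```bash
cat > look.py <<'E'
import sys
from h import *
o,R=st();print(R.round(3).tolist())
im,g=fl("wrist",[float(sys.argv[1]),float(sys.argv[2])],.05)
print("flask rel tcp in tool axes",(R.T@(np.r_[g,o["ee_pos"][2]]-o["ee_pos"])).round(4))
e=np.array([.538,.208])-g;print("to spout",e.round(4),"azimuth",np.degrees(np.arctan2(e[1],e[0])).round(1),"tool x az",np.degrees(np.arctan2(R[1,0],R[0,0])).round(1))
E
python3 look.py .607 -.132
```

```text
t 5.5 tcp [ 0.6231 -0.2114  0.03  ] rot [179.4 -45.2 102. ] q [-31.7  54.8  45.  114.7  31.3  36.5] F [-0.2  0.3  0.2]
[[-0.147, 0.979, -0.138], [0.689, 0.202, 0.696], [0.709, 0.007, -0.705]]
wrist body 30411 [ 0.60664094 -0.13182784] mouth 0 
flask rel tcp in tool axes [ 0.0572 -0.0001  0.0576]
to spout [-0.0686  0.3398] azimuth 101.4 tool x az 102.0
```

servo_tool(moves=[[[0,0,0],[0.0085,0,0.0085],45],[[0,0,0],[0.0085,0,0.0085],45],[[0,0,0],[0.0085,0,0.0085],45],[[0,0,0],[0.002,0,0.002],45],[[0,0,0],[0.002,0,0.002],45],[[0,0,0],[0.002,0,0.002],45],[[0,0,0],[0.002,0,0.002],45],[[0,0,0],[0.002,0,0.002],45],[[0,0,0],[0.002,0,0.002],45],[[0,0,0],[0.002,0,0.002],45],[[0,0,0],[0.002,0,0.002],45],[[0,0,0],[0.002,0,0.002],45]])

```text
time: 6.75
ee_pos: [0.6107, -0.1511, 0.0306]
tcp_rot: [179.4, -45.2, 102.0]
wrist_force: [0.6, -3.6, 0.1]
opening: 0.0382
grasp_force: 1.3
```

```bash
python3 look.py .606 -.13
```

```text
t 6.75 tcp [ 0.6107 -0.1511  0.0306] rot [179.4 -45.2 102. ] q [-28.3  46.5  31.8 107.9  33.2  40. ] F [ 0.6 -3.6  0.1]
[[-0.147, 0.98, -0.137], [0.689, 0.201, 0.696], [0.71, 0.008, -0.705]]
wrist body 78025 [ 0.6034387  -0.12054327] mouth 0 
flask rel tcp in tool axes [ 0.0221 -0.001   0.0222]
to spout [-0.0654  0.3285] azimuth 101.3 tool x az 102.0
```

servo_tool(moves=[[[0,0,0],[0.003,0,0.003],45],[[0,0,0],[0.003,0,0.003],45],[[0,0,0],[0.003,0,0.003],45],[[0,0,0],[0.003,0,0.003],45],[[0,0,0],[0.003,0,0.003],45],[[0,0,0],[0.003,0,0.003],45],[[0,0,0],[0.003,0,0.003],45],[[0,0,0],[0.003,0,0.003],45],[[0,0,0],[0.003,0,0.003],45],[[0,0,0],[0.003,0,0.003],45],[[0,0,0],[0.003,0,0.003],45],[[0,0,0],[0.003,0,0.003],45]])

```text
time: 8.0
ee_pos: [0.6005, -0.1009, 0.0308]
tcp_rot: [179.4, -45.2, 102.1]
wrist_force: [0.6, -2.2, -0.7]
opening: 0.0389
grasp_force: 1.1
```

```bash
python3 look.py .594 -.07
```

```text
t 8.0 tcp [ 0.6005 -0.1009  0.0308] rot [179.4 -45.2 102.1] q [-25.1  40.8  23.2 103.2  34.9  43.2] F [ 0.6 -2.2 -0.7]
[[-0.147, 0.98, -0.137], [0.689, 0.201, 0.696], [0.71, 0.008, -0.705]]
wrist body 75443 [ 0.59311066 -0.0700775 ] mouth 0 
flask rel tcp in tool axes [ 0.0223 -0.001   0.0225]
to spout [-0.0551  0.2781] azimuth 101.2 tool x az 102.1
```

servo_tool(moves=[[[0,0,0],[0.0035,0,0.0035],45],[[0,0,0],[0.0035,0,0.0035],45],[[0,0,0],[0.0035,0,0.0035],45],[[0,0,0],[0.0035,0,0.0035],45],[[0,0,0],[0.0035,0,0.0035],45],[[0,0,0],[0.0035,0,0.0035],45],[[0,0,0],[0.0035,0,0.0035],45],[[0,0,0],[0.0035,0,0.0035],45],[[0,0,0],[0.0035,0,0.0035],45],[[0,0,0],[0.0035,0,0.0035],45],[[0,0,0],[0.0035,0,0.0035],45],[[0,0,0],[0.0035,0,0.0035],45]])

```text
time: 9.25
ee_pos: [0.5885, -0.0427, 0.0311]
tcp_rot: [179.4, -45.2, 102.1]
wrist_force: [0.5, -3.1, -0.7]
opening: 0.0384
grasp_force: 1.2
```

servo_tool(moves=[[[0,0,0],[0.0035,0,0.0035],45],[[0,0,0],[0.0035,0,0.0035],45],[[0,0,0],[0.0035,0,0.0035],45],[[0,0,0],[0.0035,0,0.0035],45],[[0,0,0],[0.0035,0,0.0035],45],[[0,0,0],[0.0035,0,0.0035],45],[[0,0,0],[0.0035,0,0.0035],45],[[0,0,0],[0.0035,0,0.0035],45],[[0,0,0],[0.0035,0,0.0035],45],[[0,0,0],[0.0035,0,0.0035],45],[[0,0,0],[0.0035,0,0.0035],45],[[0,0,0],[0.0035,0,0.0035],45]])

```text
time: 10.45
ee_pos: [0.5765, 0.0155, 0.0313]
tcp_rot: [179.4, -45.2, 102.1]
wrist_force: [0.8, -1.0, -1.7]
opening: 0.0386
grasp_force: 1.1
```

```bash
cat >> look.py <<'E'
save("w_%d.png"%(o["time"]*100),im)
E
python3 look.py .569 .045
python3 - <<'E'
from h import *
im,g=fl("scene",[.569,.045]);save("s3.png",im)
E
```

```text
t 10.45 tcp [0.5765 0.0155 0.0313] rot [179.4 -45.2 102.1] q [-16.5  29.9   7.8  93.   38.9  52.7] F [ 0.8 -1.  -1.7]
[[-0.147, 0.98, -0.137], [0.689, 0.201, 0.696], [0.71, 0.008, -0.705]]
wrist body 75629 [0.56902987 0.04679567] mouth 0 
flask rel tcp in tool axes [ 0.0227 -0.0011  0.0228]
to spout [-0.031   0.1612] azimuth 100.9 tool x az 102.1
scene body 126 [0.57162958 0.04811929] mouth 363 [0.5719 0.0496 0.2222]
```

View pics/s3.png

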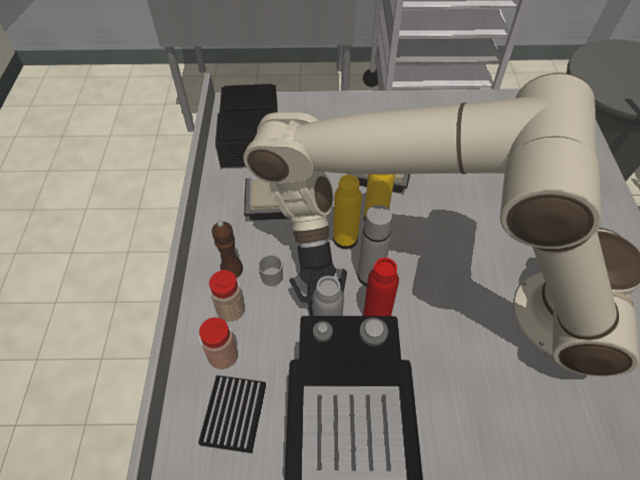

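The scene shows the flask upright at (328,300), in front of the machine and with clearance to the red one. I'll keep pushing.

servo_tool(moves=[[[0,0,0],[0.0035,0,0.0035],45],[[0,0,0],[0.0035,0,0.0035],45],[[0,0,0],[0.0035,0,0.0035],45],[[0,0,0],[0.0035,0,0.0035],45],[[0,0,0],[0.0035,0,0.0035],45],[[0,0,0],[0.0035,0,0.0035],45],[[0,0,0],[0.0035,0,0.0035],45],[[0,0,0],[0.0035,0,0.0035],45],[[0,0,0],[0.0035,0,0.0035],45],[[0,0,0],[0.0035,0,0.0035],45],[[0,0,0],[0.0035,0,0.0035],45],[[0,0,0],[0.0035,0,0.0035],45]])

```text
time: 11.75
ee_pos: [0.5646, 0.0737, 0.0315]
tcp_rot: [179.4, -45.2, 102.0]
wrist_force: [0.6, -2.6, -1.1]
opening: 0.0384
grasp_force: 1.2
```

```bash
python3 look.py .557 .105
```

```text
t 11.75 tcp [0.5646 0.0737 0.0315] rot [179.4 -45.2 102. ] q [-11.7  25.2   1.7  87.9  40.9  58.5] F [ 0.6 -2.6 -1.1]
[[-0.147, 0.98, -0.137], [0.689, 0.201, 0.696], [0.71, 0.008, -0.704]]
wrist body 75598 [0.55714619 0.10454524] mouth 0 
flask rel tcp in tool axes [ 0.0224 -0.0011  0.0225]
to spout [-0.0191  0.1035] azimuth 100.5 tool x az 102.0
```

servo_tool(moves=[[[0,0,0],[0.0035,0.0002,0.0035],45],[[0,0,0],[0.0035,0.0002,0.0035],45],[[0,0,0],[0.0035,0.0002,0.0035],45],[[0,0,0],[0.0035,0.0002,0.0035],45],[[0,0,0],[0.0035,0.0002,0.0035],45],[[0,0,0],[0.0035,0.0002,0.0035],45],[[0,0,0],[0.0035,0.0002,0.0035],45],[[0,0,0],[0.0035,0.0002,0.0035],45],[[0,0,0],[0.0035,0.0002,0.0035],45],[[0,0,0],[0.0035,0.0002,0.0035],45]])

```text
time: 12.8
ee_pos: [0.5566, 0.1226, 0.0317]
tcp_rot: [179.4, -45.2, 102.1]
wrist_force: [1.3, -2.4, -0.4]
opening: 0.0385
grasp_force: 1.3
```

```bash
python3 look.py .547 .153; python3 - <<'E'
from h import *
im,d=camera("wrist");P=cloud("wrist",d).reshape(-1,3);P=P[d.ravel()>0]
c=P[(P[:,1]>.22)&(P[:,1]<.27)&(P[:,2]>.03)&(P[:,2]<.24)]
print("col",len(c), np.percentile(c[:,1],[5,25,50,75,95]).round(4) if len(c) else "", c.min(0) if len(c) else "",c.max(0) if len(c) else "")
f=P[(P[:,2]>.012)&(P[:,2]<.025)&(P[:,1]>.16)&(P[:,1]<.24)]
for lo,hi in((.42,.49),(.59,.68)):
    s=f[(f[:,0]>lo)&(f[:,0]<hi)]
    if len(s):print("fork",len(s),np.percentile(s,[1,50,99],axis=0).round(4).tolist())
E
```

```text
t 12.8 tcp [0.5566 0.1226 0.0317] rot [179.4 -45.2 102.1] q [-7.3 21.9 -2.4 83.4 42.3 64.1] F [ 1.3 -2.4 -0.4]
[[-0.147, 0.98, -0.137], [0.689, 0.201, 0.696], [0.71, 0.008, -0.705]]
wrist body 75705 [0.54911128 0.15350341] mouth 0 
flask rel tcp in tool axes [ 0.0224 -0.0011  0.0226]
to spout [-0.0111  0.0545] azimuth 101.5 tool x az 102.1
col 11273 [0.2375 0.2381 0.2386 0.2392 0.2413] [0.43987033 0.23602529 0.03001127] [0.63629589 0.24453686 0.09299679]
fork 3589 [[0.4392, 0.182, 0.0123], [0.4501, 0.2052, 0.018], [0.4582, 0.2386, 0.0194]]
fork 5478 [[0.6041, 0.1791, 0.0124], [0.6249, 0.2102, 0.0182], [0.6363, 0.2394, 0.0244]]
```

The wrist camera puts the column face at y≈0.2385 and the machine's centre at x≈0.538, so the spout is at about (0.538, 0.204). About 50 mm remain.

servo_tool(moves=[[[0,0,0],[0.0035,0,0.0035],45],[[0,0,0],[0.0035,0,0.0035],45],[[0,0,0],[0.0035,0,0.0035],45],[[0,0,0],[0.0035,0,0.0035],45],[[0,0,0],[0.0035,0,0.0035],45],[[0,0,0],[0.003,0,0.003],45],[[0,0,0],[0.003,0,0.003],45],[[0,0,0],[0.003,0,0.003],45],[[0,0,0],[0.002,0,0.002],45],[[0,0,0],[0.002,0,0.002],45],[[0,0,0],[0.0015,0,0.0015],45]])

```text
time: 14.0
ee_pos: [0.5475, 0.1667, 0.0318]
tcp_rot: [179.4, -45.2, 102.1]
wrist_force: [1.4, -2.1, -0.9]
opening: 0.0383
grasp_force: 1.2
```

```bash
sed -i 's/.538,.208/.538,.204/' look.py; python3 look.py .539 .2
```

```text
t 14.0 tcp [0.5475 0.1667 0.0318] rot [179.4 -45.2 102.1] q [-3.1 18.9 -5.9 79.1 43.5 69.5] F [ 1.4 -2.1 -0.9]
[[-0.147, 0.98, -0.137], [0.689, 0.201, 0.696], [0.71, 0.008, -0.705]]
wrist body 75284 [0.54020522 0.19709415] mouth 0 
flask rel tcp in tool axes [ 0.022  -0.0011  0.0222]
to spout [-0.0022  0.0069] azimuth 107.7 tool x az 102.1
```

Another 6 mm slowly, then back straight off 60 mm.

servo_tool(moves=[[[0,0,0],[0.0015,0,0.0015],45],[[0,0,0],[0.0015,0,0.0015],45],[[0,0,0],[0.001,0,0.001],45],[[0,0,0],[0.0005,0,0.0005],45],[[0,0,0],[0,0,0],45],[[0,0,0],[-0.003,0,-0.003],45],[[0,0,0],[-0.01,0,-0.01],45],[[0,0,0],[-0.015,0,-0.015],45],[[0,0,0],[-0.015,0,-0.015],45],[[0,0,0],[0,0,0],45]])

```text
time: 15.05
ee_pos: [0.5593, 0.1112, 0.0315]
tcp_rot: [179.4, -45.2, 101.9]
wrist_force: [-0.1, 0.1, -0.2]
opening: 0.0384
grasp_force: 0.0
```

```bash
python3 look.py .538 .203; python3 - <<'E'
from h import *
im,d=camera("wrist");P=cloud("wrist",d).reshape(-1,3);P=P[d.ravel()>0]
c=P[(P[:,1]>.225)&(P[:,1]<.27)&(P[:,2]>.03)&(P[:,2]<.24)&((P[:,0]<.48)|(P[:,0]>.6))]
print("col",len(c),np.percentile(c[:,1],[5,50,95]).round(4),c.min(0),c.max(0))
E
```

```text
t 15.05 tcp [0.5593 0.1112 0.0315] rot [179.4 -45.2 101.9] q [-8.3 22.6 -1.4 84.4 42.1 62.9] F [-0.1  0.1 -0.2]
[[-0.146, 0.98, -0.136], [0.689, 0.199, 0.697], [0.71, 0.008, -0.704]]
wrist body 24246 [0.53884843 0.20405531] mouth 0 
flask rel tcp in tool axes [ 0.0669 -0.0016  0.0675]
to spout [-0.0008 -0.0001] azimuth -176.3 tool x az 101.9
col 12797 [0.2387 0.24   0.2426] [0.43970387 0.23730644 0.03000011] [0.63793375 0.2474017  0.08507962]
```

The flask is released at (0.539,0.204), right under the spout. Now I'll back off, rise, and turn the tool upright with the fingers shut.

servo_tool(moves=[[[0,0,0],[-0.03,0,-0.03],45],[[0,0,0],[-0.01,0,-0.01],45],[[0,0,0],[0.032,0,-0.032],0],[[0,0,0],[0.032,0,-0.032],0],[[0,0,0],[0.032,0,-0.032],0],[[0,0,0],[0.032,0,-0.032],0],[[0,0,0],[0.032,0,-0.032],0],[[0,0,0],[0.032,0,-0.032],0],[[0,0,0],[0.032,0,-0.032],0],[[0,0,0],[0,0,0],0]])

```text
time: 16.15
ee_pos: [0.5676, 0.0571, 0.3548]
tcp_rot: [178.7, -45.0, 102.5]
wrist_force: [0.3, 0.7, -1.5]
opening: -0.0002
grasp_force: 0.0
```

servo_tool(moves=[[[0,-7.5,0],[0,0,0],0],[[0,-7.5,0],[0,0,0],0],[[0,-7.5,0],[0,0,0],0],[[0,-7.5,0],[0,0,0],0],[[0,-7.5,0],[0,0,0],0],[[0,-7.5,0],[0,0,0],0],[[0,0,0],[0,0,0],0]])

```text
time: 16.85
ee_pos: [0.567, 0.059, 0.3491]
tcp_rot: [179.4, -0.1, 101.8]
wrist_force: [-0.0, 0.6, -0.3]
opening: 0.0
grasp_force: 0.0
```

```bash
python3 - <<'E'
from h import *
o,R=st();print(R.round(3).tolist())
im,d=camera("wrist");save("w4.png",im);P=cloud("wrist",d).reshape(-1,3);P=P[d.ravel()>0]
b=P[(P[:,2]>.323)&(P[:,2]<.36)&(abs(P[:,1]-.2)<.035)]
for lo,hi in((.465,.535),(.56,.62)):
    s=b[(b[:,0]>lo)&(b[:,0]<hi)]
    if len(s): print("btn",len(s),s.mean(0).round(4),s.min(0).round(3),s.max(0).round(3),np.histogram(s[:,2],bins=np.arange(.323,.361,.003))[0])
    t=s[s[:,2]>.337]
    if len(t):print("top",len(t),((t.min(0)+t.max(0))/2).round(4),np.median(t[:,2]))
for n in("big_button_top","small_button_top"):
    for r in mark_of(n,"wrist")[:2]:print(n,round(r["score"],2),world("wrist",r["xyz"]).round(4))
print(np.percentile(P[(abs(P[:,2]-.32)<.005)&(P[:,1]<.2)],[.5,99.5],axis=0) if len(P) else 0)
E
```

```text
t 16.85 tcp [0.567  0.059  0.3491] rot [ 1.794e+02 -1.000e-01  1.018e+02] q [5.90e+00 1.23e+01 3.18e+01 1.09e+02 1.00e-01 8.40e+01] F [-0.   0.6 -0.3]
[[-0.205, 0.979, 0.01], [0.979, 0.205, 0.003], [0.001, 0.01, -1.0]]
small_button_top 0.47 [ 0.8086 -0.135   0.0023]
small_button_top 0.38 [0.8091 0.096  0.0022]
[[0.52269031 0.16132436 0.31511406]
 [0.61912541 0.18191039 0.32197199]]
```

View pics/w4.png

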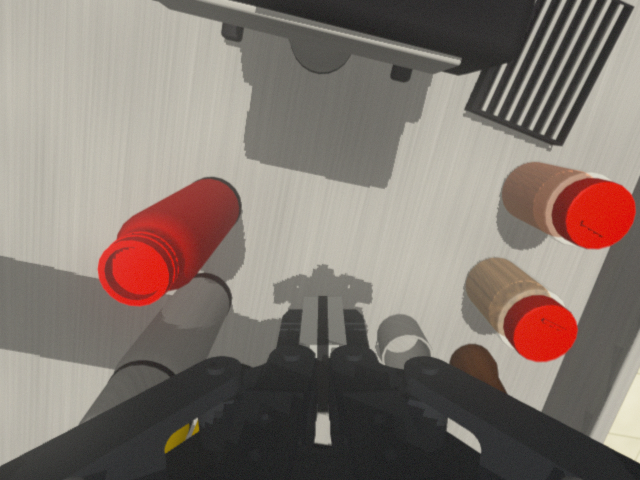

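The wrist view shows the head front edge across the top at (330,30), with the buttons not yet in view. I'll rise and move nearer.

servo_tool(moves=[[[0,0,0],[0,0,-0.04],0],[[0,0,0],[0,0,-0.04],0],[[0,0,0],[0.028,-0.018,0],0],[[0,0,0],[0.028,-0.018,0],0],[[0,0,0],[0.028,-0.018,0],0],[[0,0,0],[0,0,0],0]])

```text
time: 17.6
ee_pos: [0.4959, 0.1284, 0.4264]
tcp_rot: [179.5, -0.4, 101.6]
wrist_force: [0.7, 0.1, 0.6]
opening: -0.0002
grasp_force: 0.0
```

```bash
cat > btn.py <<'E'
from h import *
o,R=st();print(R.round(3).tolist())
im,d=camera("wrist");save("w5.png",im);P=cloud("wrist",d).reshape(-1,3);P=P[d.ravel()>0]
b=P[(P[:,2]>.323)&(P[:,2]<.36)&(abs(P[:,1]-.2)<.035)]
for lo,hi in((.465,.535),(.56,.62)):
    s=b[(b[:,0]>lo)&(b[:,0]<hi)]
    if len(s): print("btn",len(s),((s.min(0)+s.max(0))/2).round(4),s.min(0).round(3),s.max(0).round(3),np.histogram(s[:,2],bins=np.arange(.323,.361,.003))[0])
    t=s[s[:,2]>.337]
    if len(t):print("top",len(t),((t.min(0)+t.max(0))/2).round(4),(t.max(0)-t.min(0)).round(4),np.median(t[:,2]),"tool",(R.T@((t.min(0)+t.max(0))/2-o["ee_pos"])).round(4))
for n in("big_button_top","small_button_top"):
    for r in mark_of(n,"wrist")[:2]:print(n,round(r["score"],2),world("wrist",r["xyz"]).round(4))
E
python3 btn.py
```

```text
t 17.6 tcp [0.4959 0.1284 0.4264] rot [179.5  -0.4 101.6] q [ 14.3   9.8  38.6 118.3   0.3  92.7] F [0.7 0.1 0.6]
[[-0.202, 0.979, 0.007], [0.979, 0.202, 0.008], [0.006, 0.008, -1.0]]
btn 6275 [0.4986 0.1976 0.3363] [0.475 0.174 0.328] [0.522 0.221 0.344] [   0    3 1690 1614    3  396 2562    7    0    0    0    0]
top 2968 [0.4984 0.1975 0.3409] [0.0311 0.0315 0.0066] 0.3419072077215155 tool [0.0667 0.0157 0.086 ]
btn 3168 [0.5832 0.1962 0.3337] [0.566 0.179 0.323] [0.6   0.213 0.344] [115  95 999 986  68 201 703   1   0   0   0   0]
top 925 [0.5828 0.1962 0.3407] [0.0177 0.0178 0.0073] 0.34177081486623245 tool [0.0484 0.0981 0.0867]
small_button_top 0.67 [0.5818 0.1955 0.34  ]
```

View pics/w5.png

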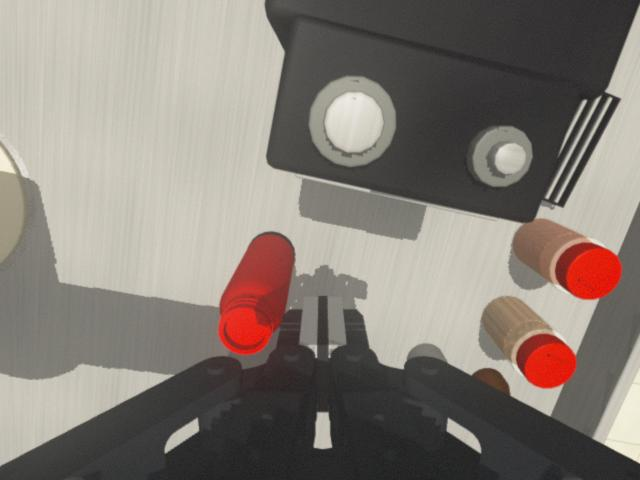

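The larger button is at pixel (353,122), with its top centre at (0.498,0.1975,0.342); the small one is at (510,158). I'll move above the big one and descend.

servo_tool(moves=[[[0,0,0],[0.022,0.005,0],0],[[0,0,0],[0.022,0.005,0],0],[[0,0,0],[0.023,0.006,0],0],[[0,0,0],[0,0,0.03],0],[[0,0,0],[0,0,0.03],0],[[0,0,0],[0,0,0.012],0],[[0,0,0],[0,0,0],0]])

```text
time: 18.45
ee_pos: [0.5007, 0.1953, 0.3515]
tcp_rot: [179.8, -0.2, 101.5]
wrist_force: [-0.8, -0.1, 0.6]
opening: -0.0003
grasp_force: 0.0
```

servo_tool(moves=[[[0,0,0],[0,0,0.004],0],[[0,0,0],[0,0,0.004],0],[[0,0,0],[0,0,0.002],0],[[0,0,0],[0,0,0.002],0],[[0,0,0],[0,0,0.002],0],[[0,0,0],[0,0,0],0]])

```text
time: 19.05
ee_pos: [0.5005, 0.1965, 0.3402]
tcp_rot: [179.5, -0.2, 101.6]
wrist_force: [0.7, -0.4, 2.6]
opening: -0.0004
grasp_force: 1.2
```

servo_tool(moves=[[[0,0,0],[0,0,0.002],0],[[0,0,0],[0,0,0.001],0],[[0,0,0],[0,0,0.001],0],[[0,0,0],[0,0,0],0]])

```text
time: 19.45
ee_pos: [0.5005, 0.1965, 0.3362]
tcp_rot: [179.5, -0.2, 101.6]
wrist_force: [1.9, -2.0, 4.9]
opening: 0.0002
grasp_force: 2.4
```

servo_tool(moves=[[[0,0,0],[0,0,0.001],0],[[0,0,0],[0,0,0.001],0],[[0,0,0],[0,0,0],0]])

```text
time: 19.75
ee_pos: [0.5006, 0.1965, 0.3359]
tcp_rot: [179.4, -0.2, 101.6]
wrist_force: [0.6, -2.6, 14.2]
opening: -0.0
grasp_force: 7.3
```

At 14 N with no further travel, the button is fully down. I'll retreat and check.

servo_tool(moves=[[[0,0,0],[0,0,-0.005],0],[[0,0,0],[0,0,-0.03],0],[[0,0,0],[0,0,-0.04],0],[[0,0,0],[-0.033,-0.008,0],0],[[0,0,0],[-0.034,-0.008,0],0],[[0,0,0],[0,0,0],0],[[0,0,0],[0,0,0],0]])

```text
time: 20.45
ee_pos: [0.4976, 0.127, 0.4084]
tcp_rot: [179.6, -0.2, 101.5]
wrist_force: [0.0, 0.2, 0.5]
opening: 0.0002
grasp_force: 0.0
```

```bash
python3 btn.py; python3 - <<'E'
from h import *
im,d=camera("scene");P=cloud("scene",d).reshape(-1,3)
im2,d2=camera("wrist");Q=cloud("wrist",d2).reshape(-1,3)
for n,X in(("scene",P),("wrist",Q)):
    f=X[(np.hypot(X[:,0]-.538,X[:,1]-.204)<.05)&(X[:,2]>.02)&(X[:,2]<.25)]
    print(n,len(f),f.min(0) if len(f) else "",f.max(0) if len(f) else "")
E
```

```text
t 20.45 tcp [0.4976 0.127  0.4084] rot [179.6  -0.2 101.5] q [ 14.2   8.4  34.7 115.9   0.2  92.7] F [0.  0.2 0.5]
[[-0.2, 0.98, 0.006], [0.98, 0.2, 0.005], [0.004, 0.007, -1.0]]
btn 7402 [0.4976 0.1994 0.3368] [0.474 0.176 0.329] [0.522 0.223 0.345] [   0    3 1315 2556    0  286 3224   18    0    0    0    0]
top 3528 [0.4974 0.1992 0.3415] [0.0313 0.0315 0.0069] 0.3422564391823656 tool [0.0705 0.0137 0.0673]
btn 3738 [0.5798 0.1977 0.3337] [0.561 0.181 0.323] [0.599 0.215 0.344] [ 129  123  811 1512   88  213  859    3    0    0    0    0]
top 1109 [0.5819 0.1978 0.3407] [0.018  0.0175 0.0073] 0.3420572090851476 tool [0.0524 0.0962 0.0685]
big_button_top 0.96 [0.4947 0.2003 0.3416]
small_button_top 0.58 [0.5815 0.1965 0.3424]
scene 0  
wrist 0
```

```bash
python3 -c "
from workcell import *
print(job_done())"
```

```text
the job is handed in; nothing more can be done
None
```

The flask stood upright at about (0.539, 0.204) under the spout after I let go, within about 1 mm by the wrist camera. The larger button was then pressed to its stop (about 6 mm, 14 N) and sprang back, and the job was handed in at about 20 s; I couldn't see the flask again after the press, and the hand-in gave no verdict.

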